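# Sort the left- and right-hand shelf brackets into their bins

## Robot

A 6-joint arm with a two-finger parallel gripper is mounted at the origin on a cart in front of the work surface, level with it; the furniture and walls round the work are solid. World frame = base frame: x ahead of the robot, y to its left, z up, the work surface at z = 0. Lengths are in m, angles in degrees, forces in N, time in s.
With the tool pointing down it reaches from about 0.375 to 0.925 m from the base axis. Payload 5.7 kg.
Tool frame: the origin (TCP) lies at the very end of the fingers, on their centre line; the grasp point (between the pads) lies 19 mm behind it; z points along the fingers, y is the direction in which the jaws open and shut (so a half turn about z gives the same grasp; the last joint's range is limited). The gripper opens to 85 mm and grips with 20 to 120 N. Pads are 22 mm wide; open, the fingers measure 114 mm over their backs; the gripper's body (76 mm by 85 mm) begins 54 mm behind the grasp point. The pads swing forward as they close: fully open they stand 13 mm farther back than shut.
Start: joints at [-78.902, 20.558, 86.54, -0, 72.909, -6.595], TCP at [0.182, -0.572, 0.231] pointing down, gripper open.
Joint ranges: [-170.27, 170.27], [-57.76, 135], [12.27, 136.19], [-55.21, 235.2], [11.17, 155.16], [-170.74, 170.74]. Speed limits (degrees/s): [136.94, 136.94, 180, 180, 180, 180].

## Interface

Orientations are given as a 3x3 rotation matrix whose columns are the frame's x, y, z axes.
In Python, from rig import manip gives the robot as it stands.
- The arm moves only by the shell command python3 -m pendant 'ROWS' [FORCE]. ROWS is JSON, a list of rows, each a list of 3 entries, a list of its own where there are three numbers: the finger opening in m, from 0 to 0.0854, then the shift along the tool's x, y, z in m, then the turn about the tool's z in degrees. A call has 1 to 5 rows; each row shifts and turns the pose as measured when the row begins, along the tool's axes as they then stand; what a row does not reach is not made up. A row lasts 1/8 s, in which the tool goes at most 62.5 mm and 10.7 degrees, less where a joint would pass 70% of its speed; a pose out of reach is approached as far as the arm can. A call is refused whole if a number of a shift passes 0.0625 or a number of a turn 10.7, either way. A call with a gripper value outside its range is refused whole. The fingers move at their own pace and stop on an object; FORCE is the grip in N (left out, the last holds). Time passes only in rows, so rows that do not move let the fingers close. It gives the time, the measured TCP pose, the force and the opening at its end, in the units of the state.
- manip.sense(): the state, without advancing time (a new reading comes with each control period).
- manip.camera(name): name is "scene" or "top" or "wrist"; returns the picture (384x512x3 uint8, blue, green, red); there is no depth.
- manip.calibration(name): a dict with "K" (3x3 intrinsics, pixels), "rvec" (rotation vector, rad) and "tvec" (3), from world to camera coordinates, as OpenCV has them; the wrist camera has in their place "tool_from_camera" (4x4, takes a point from camera to tool coordinates, whose origin is the TCP and whose axes are the flange's). Camera axes: x right, y down, z forward; pixel columns grow to the right and rows downward; lengths in m; the calibration is good to about 2 mm. A picture is of the moment at which its call begins: read the wrist's pose just before it. calibration takes no time and is no camera call.
- manip.job_done(): hands the job in, once; it reports no verdict.
The state is a dict: "clock": time; "joints": joint angles; "joint_vel": joint speeds; "joint_torque": joint torques, N m; "tool_pos": TCP position; "orientation": TCP orientation; "wrist_force": force on the tool from outside, world axes, zero at the start; "ft_torque": the same for the moment, N m; "gripper_width": finger opening in m.
Only numpy, scipy, OpenCV 4.12 (cv2) and the standard library are available. Lean on these libraries where they do the work, as an engineer would, in place of code of your own. Each camera call takes 0.05 s, during which the arm holds its last target. There are 200 camera calls.

## Task

Two aluminium shelf end brackets, mirror images of each other, lean in the dark steel rack in either order with their flat backs towards the robot. Seen that way (flat back to you, ledge at the bottom pointing away) the left-hand bracket has its side cheek at your left end, the right-hand one at your right end. Stand the left-hand bracket upright on its ledge in the left white bin and the right-hand one in the right white bin, either way round, and let go, without letting a bracket fall over or disturbing the two beakers and the tape roll.

Things in the scene. Friction and masses are not known exactly. Their poses are not given: they have to be found in the camera images.
- left_bracket_center (a point): Loose aluminium bracket, 260 g; point: centre of its web (x +-4 mm thick, y +-48 wide, z +-50 high). x: out of the web to the ledge side, z: up to the free top edge. Ledge at the foot, 8 mm thick, to x +34; cheek, 8 mm thick, 62 high from the foot, to x +34, at the +y end. Holes 9 mm at y +-26, z -12. Starts in the rack, z tipped 28 deg towards the robot, ledge away from it.
- right_bracket_center (a point): Exact mirror image of the left-hand bracket: same sizes, mass, axes, point and kind of start, but its cheek stands at the -y end. Either bracket has the upper half of its web free above the rack's rest: pinch the 8 mm web at the middle of its top edge with the tool tilted along the web, and draw it out along its own z.
- rack: Fixed dark steel rack, 106 deep (x), 240 wide (y), 60 mm high; origin: middle of the underside, -x towards the robot. Two stations centred at y +57 and -57 mm between upright plates 6 mm thick; either bracket may stand in either. Each has a 50 mm high rest leaning 28 deg to -x for the bracket's back.
- left_bin: Fixed open white bin for the left-hand bracket, the one farther to the robot's left (+y). Outside 62 (x) by 134 (y) by 45 mm high, rims 68 across x; walls and floor 4 mm, inside 54 by 126 mm. Origin: middle of the underside; y along its long side.
- right_bin: Fixed open white bin for the right-hand bracket, the one farther to the robot's right; same form, size and axes as the left bin.
- beaker: Small empty glass beaker, 46 mm across, 58 mm high, loose bystander. Origin: middle of its underside.
- tape: White roll of tape lying flat, 52 mm across, 19 mm high, loose bystander. Origin: middle of its underside.
- big_beaker: Larger empty glass beaker, 54 mm across, 68 mm high, loose bystander. Origin: middle of its underside.

How it is judged (in metres and radians):
At the end, for the whole second after the job is handed in: Each bracket stands upright (within 0.2 rad) on the floor of its own bin: its web's middle within 32 mm of the bin's middle across and 30 mm along it, and 46 to 64 mm above the bin's underside (x of left_bracket_center in the frame of left_bin between -0.032 and 0.032 m and y of left_bracket_center in the frame of left_bin between -0.03 and 0.03 m and z of left_bracket_center in the frame of left_bin between 0.046 and 0.064 m and angle between each of left_bracket_center, right_bracket_center's own z axis and vertical below 0.2 rad and x of right_bracket_center in the frame of right_bin between -0.032 and 0.032 m and y of right_bracket_center in the frame of right_bin between -0.03 and 0.03 m and z of right_bracket_center in the frame of right_bin between 0.046 and 0.064 m); the robot touches nothing.
It fails at once if a bracket falls over (tips more than 1.2 rad) (angle between any of left_bracket_center, right_bracket_center's own z axis and vertical above 1.2 rad).
It fails at once if a beaker or the tape roll is moved more than 30 mm (distance of any of beaker, tape, big_beaker from where it was at the start of the episode above 0.03 m).
It also fails if it takes over 56 s, if anything falls off the work surface, if the arm or the gripper's body presses on something with over 40 N, if the wrist force passes 120 N, or if a joint passes its speed limit or range.

## Working session

There is one attempt and no reset: what is moved stays moved. The work goes in short steps, Python scripts to look and compute and a shell command to move; the robot and the scene stay as the last step left them, time stands still between calls to the robot, and variables do not carry over. Pictures are saved under pics/ and viewed, about 8 in all and at most 12, crops included, and the job is handed in when it is done.

```bash
mkdir -p pics; ls
python3 - <<'E'
from rig import manip
import cv2,numpy as np
s=manip.sense();print(s)
for n in("scene","top","wrist"):
    im=manip.camera(n);cv2.imwrite(f"pics/{n}0.png",im);c=manip.calibration(n);print(n,{k:np.round(v,4).tolist() for k,v in c.items()})
a=np.hstack([cv2.imread("pics/scene0.png")]);
E
```

```text
pics
{'clock': 0.0, 'joints': array([-7.89023082e+01,  2.05989597e+01,  8.66001017e+01, -9.56431628e-04,
        7.29081459e+01, -6.59534791e+00]), 'joint_vel': array([-0.0242362 , -0.03650946,  0.06619067,  0.00592768,  0.00739895,
        0.00578322]), 'joint_torque': array([-2.48106146e-03, -5.27633357e+01, -2.78622901e+01, -4.40676840e-04,
        1.33136456e-02,  7.01784657e-06]), 'tool_pos': array([ 0.18219764, -0.57094335,  0.23043554]), 'orientation': array([[ 9.52696950e-01,  3.03921668e-01, -3.75814746e-04],
       [ 3.03921835e-01, -9.52695207e-01,  1.83305834e-03],
       [ 1.99069240e-04, -1.86056740e-03, -9.99998249e-01]]), 'wrist_force': array([-0.28462593,  0.48412194, -0.1840115 ]), 'ft_torque': array([ 0.00667185, -0.00970591, -0.05253991]), 'gripper_width': 0.0852834473389461}
scene {'K': [[443.2591, 0.0, 257.8333], [0.0, 443.2591, 187.6235], [0.0, 0.0, 1.0]], 'rvec': [2.563, 0.6631, -0.1709], 'tvec': [-0.3924, -0.244, 1.5745]}
top {'K': [[475.5509, 0.0, 252.1923], [0.0, 475.5509, 193.3726], [0.0, 0.0, 1.0]], 'rvec': [2.119, -2.1729, 0.1643], 'tvec': [-0.0543, 0.5082, 1.4776]}
wrist {'K': [[290.2057, 0.0, 257.1571], [0.0, 290.2057, 184.389], [0.0, 0.0, 1.0]], 'tool_from_camera': [[0.0009, -0.9623, -0.2718, 0.0695], [1.0, 0.001, -0.0004, -0.0005], [0.0006, -0.2718, 0.9623, -0.143], [0.0, 0.0, 0.0, 1.0]]}
```

Run:
```python
import cv2,numpy as np
a=cv2.imread("pics/scene0.png");b=cv2.imread("pics/top0.png")
cv2.imwrite("pics/st.png",cv2.resize(a,(800,600)))
```

```text
(no output)
```

View pics/st.png

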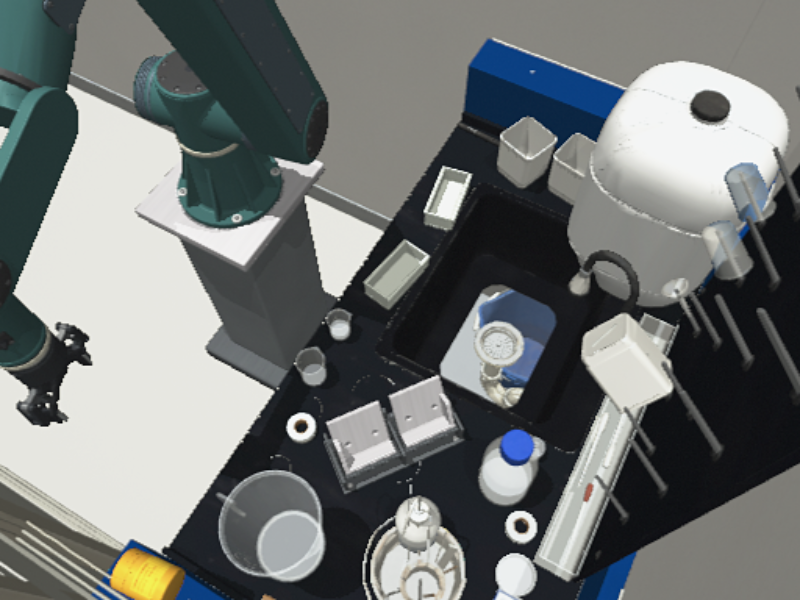

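View pics/top0.png

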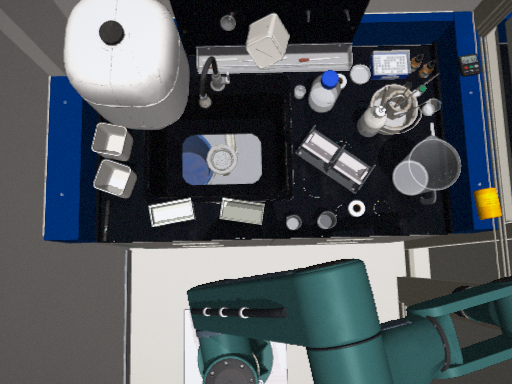

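Run:
```python
import cv2,numpy as np
a=cv2.imread("pics/scene0.png");b=cv2.imread("pics/top0.png")
c1=cv2.resize(a[225:325,195:305],None,fx=5,fy=5,interpolation=cv2.INTER_CUBIC)
c2=cv2.resize(b[118:198,285:385],None,fx=4,fy=4,interpolation=cv2.INTER_CUBIC)
out=np.zeros((600,800,3),np.uint8); out[:500,:550][:c1.shape[0],:c1.shape[1]]=c1
cv2.imwrite("pics/crop1.png",c1)
c3=cv2.resize(b[118:233,140:385],(784,368),interpolation=cv2.INTER_CUBIC)
cv2.imwrite("pics/crop2.png",c3)
```

```text
(no output)
```

View pics/crop1.png

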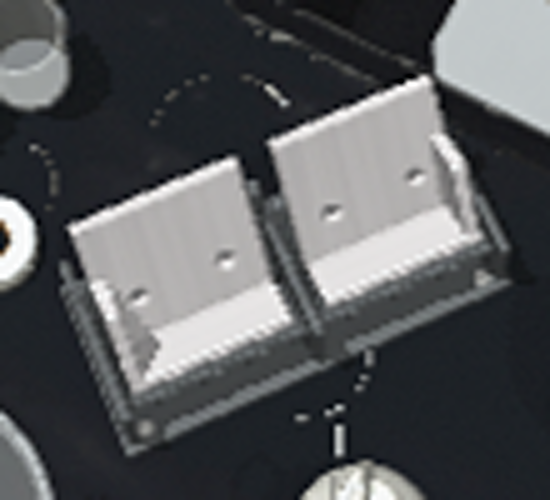

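View pics/crop2.png

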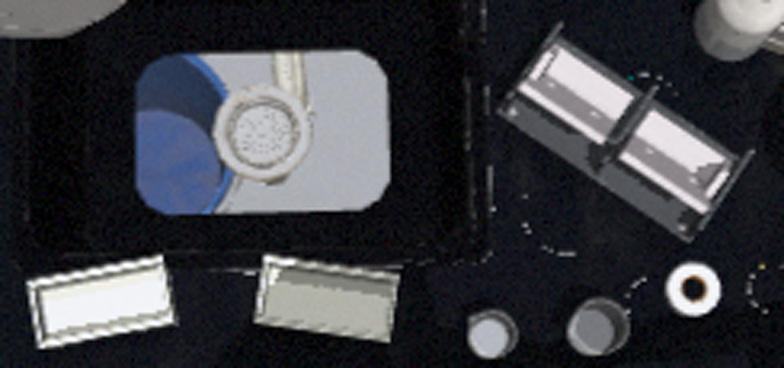

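```bash
cat > h.py <<'E'
import cv2,numpy as np
from rig import manip
def P(n):
    c=manip.calibration(n)
    return c["K"],cv2.Rodrigues(np.array(c["rvec"]))[0],np.array(c["tvec"]).ravel()
def pose_w(s):
    c=manip.calibration("wrist");T=np.array(c["tool_from_camera"]);R=s["orientation"]@T[:3,:3];t=s["orientation"]@T[:3,3]+s["tool_pos"]
    return c["K"],R.T,-R.T@t
def tri(views,pix):
    A=[];b=[]
    for (K,R,t),p in zip(views,pix):
        d=R.T@np.linalg.inv(K)@np.array([*p,1.]);d/=np.linalg.norm(d);o=-R.T@t;M=np.eye(3)-np.outer(d,d);A.append(M);b.append(M@o)
    A=np.vstack(A);b=np.hstack(b);x,*_=np.linalg.lstsq(A,b,rcond=None)
    return x,np.linalg.norm(A@x-b)
def ray(v,p,z):
    K,R,t=v;d=R.T@np.linalg.inv(K)@np.array([*p,1.]);o=-R.T@t
    return o+d*(z-o[2])/d[2]
def proj(v,X):
    K,R,t=v;c=K@(R@X+t);return c[:2]/c[2]
E
python3 - <<'E'
from h import *
np.set_printoptions(precision=4,suppress=True)
S,T=P("scene"),P("top")
f1=lambda p:(p[0]/5+195-.4,p[1]/5+225-.4)
f2=lambda p:(p[0]/3.2+140-.35,p[1]/3.2+118-.35)
for n,a,b in [("R outer",(70,230),(715,207)),("R inner",(240,158),(630,150)),("L inner",(270,145),(613,145)),("L outer",(430,78),(518,82))]:
    print(n,*tri((S,T),(f1(a),f2(b))))
for n,b in [("binL",(100,300)),("binR",(327,297))]: print(n,ray(T,f2(b),0.045))
b=cv2.imread("pics/top0.png")
m=(cv2.cvtColor(b,cv2.COLOR_BGR2HSV)[...,2]>110).astype(np.uint8);m[:190]=0;m[226:]=0;m[:,:140]=0;m[:,275:]=0
for c in cv2.findContours(m,cv2.RETR_EXTERNAL,cv2.CHAIN_APPROX_NONE)[0]:
    if cv2.contourArea(c)>200:
        r=cv2.minAreaRect(c);q=[ray(T,p,.045) for p in cv2.boxPoints(r)];print(r,np.mean(q,0));print(np.array(q),np.linalg.norm(np.diff(q,axis=0),axis=1))
for n,p in [("beaker",(293,222)),("big",(327,220)),("tape",(357,208))]: print(n,ray(T,p,0.03))
E
```

```text
R outer [ 0.5195 -0.3992  0.1294] 0.0024345431798646843
R inner [ 0.5771 -0.3216  0.129 ] 0.004070333447445288
L inner [ 0.585  -0.3062  0.1219] 0.00618943224512881
L outer [ 0.646  -0.2229  0.1145] 0.0019436713261480217
binL [0.4546 0.1907 0.045 ]
binR [ 0.452 -0.033  0.045]
((170.74339294433594, 211.79811096191406), (21.991764068603516, 43.4306640625), 79.3803482055664) [0.4535 0.1911 0.045 ]
[[0.4768 0.2649 0.045 ]
 [0.499  0.13   0.045 ]
 [0.43   0.1177 0.045 ]
 [0.4081 0.2517 0.045 ]] [0.1367 0.0701 0.1358]
((241.49002075195312, 210.5700225830078), (42.99208450317383, 21.637466430664062), 8.130102157592773) [ 0.4518 -0.0318  0.045 ]
[[ 0.4292  0.0404  0.045 ]
 [ 0.497   0.0297  0.045 ]
 [ 0.4743 -0.1045  0.045 ]
 [ 0.4067 -0.0929  0.045 ]] [0.0687 0.1361 0.0686]
beaker [ 0.4128 -0.1943  0.03  ]
big [ 0.4164 -0.3026  0.03  ]
tape [ 0.4524 -0.4002  0.03  ]
```

```bash
cat > plan.py <<'E'
import sys,numpy as np
from rig import manip
# usage: plan.py x y z yaw(deg of tool y axis, or 'k') -> how far to go, and per-row shifts
s=manip.sense();R=s["orientation"];p=s["tool_pos"]
yaw=np.degrees(np.arctan2(R[1,1],R[0,1]))
g=np.array([float(v) for v in sys.argv[1:4]]);ty=yaw if sys.argv[4]=='k' else float(sys.argv[4])
d=g-p;dy=(ty-yaw+180)%360-180
n=max(int(np.ceil(np.linalg.norm(d)/.058)),int(np.ceil(abs(dy)/10)),1)
if len(sys.argv)>5:n=int(sys.argv[5])
print("t",round(s["clock"],2),"pos",p.round(4),"yaw",yaw.round(1),"F",s["wrist_force"].round(1),"w",round(s["gripper_width"],4),"n",n,"turn/row",round(-dy/n,1))
c=np.cos;si=np.sin
for i in range(n):
    a=np.radians(yaw+dy*i/n);y=np.array([c(a),si(a),0]);z=np.array([0,0,-1.]);x=np.cross(y,z)
    print(np.round([x@d/n,y@d/n,z@d/n],4).tolist())
E
python3 plan.py 0.575 -0.315 0.27 -36.5
```

```text
t 0.15 pos [ 0.1822 -0.5711  0.2306] yaw -72.3 F [-0.5 -0.5 -0.6] w 0.0854 n 9 turn/row -4.0
[0.0502, -0.0138, -0.0044]
[0.0511, -0.0103, -0.0044]
[0.0517, -0.0068, -0.0044]
[0.052, -0.0032, -0.0044]
[0.0521, 0.0005, -0.0044]
[0.0519, 0.0041, -0.0044]
[0.0515, 0.0077, -0.0044]
[0.0509, 0.0112, -0.0044]
[0.05, 0.0147, -0.0044]
```

```bash
python3 -m pendant '[[0.045,[0.05,-0.014,-0.015],-4],[0.045,[0.051,-0.01,-0.015],-4],[0.045,[0.052,-0.007,-0.01],-4],[0.045,[0.052,-0.003,0],-4],[0.045,[0.052,0,0],-4]]' 20; python3 plan.py 0.575 -0.315 0.27 -36.5
```

```text
clock: 0.78
tool_pos: [0.4026, -0.4262, 0.2703]
orientation: [[0.789, 0.614, -0.001], [0.614, -0.789, 0.003], [0.001, -0.003, -1.0]]
wrist_force: [-0.6, -1.0, -0.3]
gripper_width: 0.045
t 0.78 pos [ 0.4026 -0.4262  0.2703] yaw -52.1 F [-0.6 -1.  -0.3] w 0.045 n 4 turn/row -3.9
[0.0511, 0.0045, 0.0001]
[0.0507, 0.008, 0.0001]
[0.05, 0.0114, 0.0001]
[0.0491, 0.0148, 0.0001]
```

```bash
python3 -m pendant '[[0.045,[0.051,0.005,0],-4],[0.045,[0.051,0.008,0],-4],[0.045,[0.05,0.011,0],-4],[0.045,[0.049,0.015,0],-4],[0.045,[0,0,0],0]]' | head -2
cat > look.py <<'E'
import sys
from h import *
import pickle
n=sys.argv[1];s=manip.sense();im=manip.camera("wrist");cv2.imwrite(f"pics/{n}.png",im);pickle.dump(s,open(f"pics/{n}.pkl","wb"))
E
python3 look.py w1
python3 -m pendant '[[0.045,[0,-0.05,-0.03],0],[0.045,[0,-0.03,0],0],[0.045,[0,0,0],0]]' | head -2
python3 look.py w2; python3 -c "
import cv2,numpy as np
cv2.imwrite('pics/w12.png',cv2.resize(np.vstack([cv2.imread('pics/w1.png')[40:370],cv2.imread('pics/w2.png')[40:370]]),(465,600)))"
```

```text
clock: 1.4
tool_pos: [0.582, -0.3066, 0.2688]
clock: 1.82
tool_pos: [0.5105, -0.2623, 0.2976]
```

View pics/w12.png

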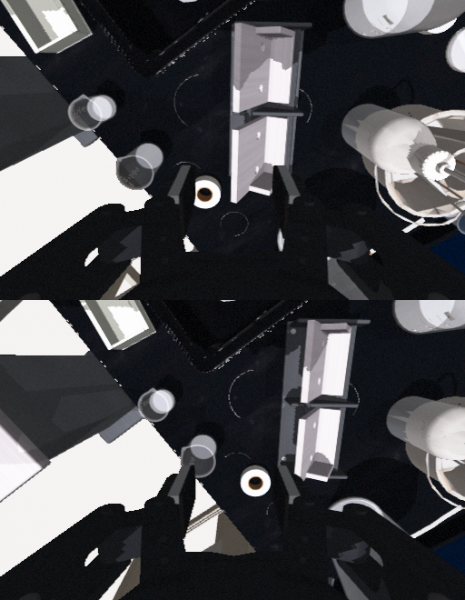

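```bash
python3 -c "
import cv2,numpy as np
a=cv2.imread('pics/w1.png')[55:270,245:345];b=cv2.imread('pics/w2.png')[55:255,300:410]
a=cv2.resize(a,None,fx=2.75,fy=2.75,interpolation=cv2.INTER_CUBIC);b=cv2.resize(b,None,fx=2.75,fy=2.75,interpolation=cv2.INTER_CUBIC)
o=np.zeros((600,600,3),np.uint8);o[:a.shape[0],:a.shape[1]]=a;o[:b.shape[0],290:290+b.shape[1]]=b
cv2.imwrite('pics/w12c.png',o)"
```

```text
(no output)
```

View pics/w12c.png

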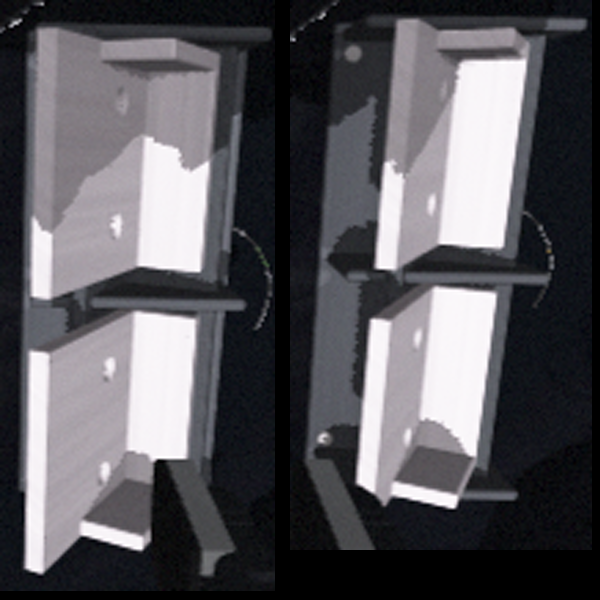

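Run:
```python
from h import *
import pickle
np.set_printoptions(precision=4,suppress=True)
V=[pose_w(pickle.load(open(f"pics/w{i}.pkl","rb"))) for i in(1,2)]
f1=lambda p:(p[0]/2.75+245-.3,p[1]/2.75+55-.3)
f2=lambda p:((p[0]-290)/2.75+300-.3,p[1]/2.75+55-.3)
S=P("scene");T=P("top")
for n,a,b in [("L f out",(56,28),(419,20)),("L f in",(52,297),(395,268)),("L b out",(36,28),(398,20)),("L b in",(32,297),(377,268)),
 ("R f in",(49,350),(391,320)),("R f out",(44,572),(380,502)),("R b in",(29,350),(370,320)),("R b out",(25,568),(357,487))]:
    X,e=tri(V,(f1(a),f2(b)));print(n,X,e.round(4),"scene",((proj(S,X)-[194.6,224.6])*5).round(),"top",((proj(T,X)-[139.65,117.65])*3.2).round())
# tape from wrist, tops of bins? check plane
im=cv2.imread("pics/w1.png")
```

```text
L f out [ 0.6475 -0.2256  0.119 ] 0.0001 scene [433.  79.] top [522.  80.]
L f in [ 0.5924 -0.3023  0.1128] 0.0003 scene [278. 153.] top [604. 136.]
L b out [ 0.6422 -0.2212  0.1152] 0.0001 scene [428.  71.] top [517.  87.]
L b in [ 0.5863 -0.2978  0.1136] 0.0003 scene [272. 140.] top [600. 142.]
R f in [ 0.5796 -0.3187  0.1155] 0.0006 scene [242. 165.] top [622. 148.]
R f out [ 0.5325 -0.3796  0.1386] 0.0063 scene [106. 205.] top [694. 191.]
R b in [ 0.5727 -0.3151  0.1116] 0.0004 scene [235. 156.] top [618. 156.]
R b out [ 0.528  -0.3713  0.1384] 0.0099 scene [107. 188.] top [686. 196.]
```

```bash
python3 plan.py 0.6215 -0.265 0.15 -36 5
```

```text
t 1.88 pos [ 0.5118 -0.2633  0.298 ] yaw -35.6 F [ 0.2 -0.4 -0.6] w 0.045 n 5 turn/row 0.1
[0.0125, 0.018, 0.0296]
[0.0125, 0.018, 0.0296]
[0.0126, 0.018, 0.0296]
[0.0126, 0.018, 0.0296]
[0.0126, 0.018, 0.0296]
```

```bash
python3 -m pendant '[[0.045,[0.016,0.022,0.02],0],[0.045,[0.016,0.022,0.03],0],[0.045,[0.016,0.023,0.03],0],[0.045,[0.015,0.023,0.03],0],[0.045,[0,0,0.02],0]]' >/dev/null; python3 plan.py 0.6215 -0.265 0.093 -36
```

```text
t 2.5 pos [ 0.6283 -0.2739  0.1655] yaw -36.1 F [-0.7  0.3 -0.1] w 0.0451 n 2 turn/row -0.0
[0.0016, -0.0054, 0.0363]
[0.0016, -0.0054, 0.0363]
```

```bash
python3 -m pendant '[[0.045,[0.002,-0.006,0.02],0],[0.045,[0.001,-0.005,0.02],0],[0.045,[0,0,0.01],0],[0.045,[0,0,0],0]]' >/dev/null; python3 plan.py 0.6215 -0.265 0.093 -36; python3 look.py w3
```

```text
t 3.0 pos [ 0.6222 -0.2697  0.1094] yaw -36.3 F [-0.3 -0.4  0.4] w 0.0447 n 1 turn/row -0.3
[0.0034, -0.0034, 0.0164]
```

View pics/w3.png

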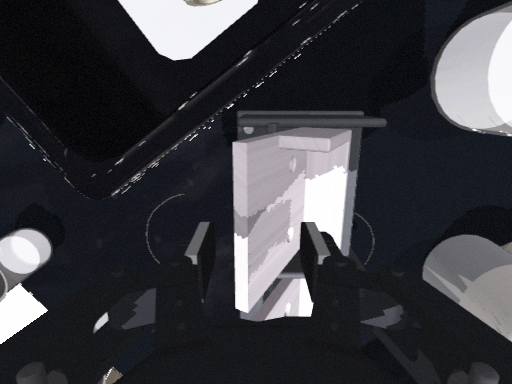

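```bash
python3 -m pendant '[[0.045,[0.003,-0.003,0.01],0],[0.045,[0,0,0.007],0],[0.03,[0,0,0],0]]' | tail -2; python3 -m pendant '[[0.01,[0,0,0],0],[0.0,[0,0,0],0],[0.0,[0,0,0],0]]' 30;python3 plan.py 0.6215 -0.265 0.093 -36
```

```text
wrist_force: [-0.1, 0.3, 0.4]
gripper_width: 0.0301
clock: 3.8
tool_pos: [0.6224, -0.2658, 0.096]
orientation: [[0.592, 0.806, 0.002], [0.806, -0.592, -0.005], [-0.003, 0.005, -1.0]]
wrist_force: [-1.4, -0.0, 4.2]
gripper_width: 0.0148
t 3.8 pos [ 0.6224 -0.2658  0.096 ] yaw -36.3 F [-1.4 -0.   4.2] w 0.0148 n 1 turn/row -0.3
[0.0001, -0.0012, 0.003]
```

```bash
for r in 1 2; do :; done; python3 -m pendant '[[0,[0,0.008,-0.006],0],[0,[0,0.008,-0.006],0],[0,[0,0.008,-0.006],0]]' 40 | tail -4; python3 plan.py 0.6215 -0.265 0.093 -36; python3 look.py w4
```

```text
tool_pos: [0.6418, -0.2799, 0.1178]
orientation: [[0.592, 0.806, 0.002], [0.806, -0.592, -0.005], [-0.003, 0.004, -1.0]]
wrist_force: [4.0, -2.7, -3.9]
gripper_width: 0.008
t 4.17 pos [ 0.6418 -0.2799  0.1178] yaw -36.3 F [ 4.  -2.7 -3.9] w 0.008 n 1 turn/row -0.3
[-0.0, -0.0252, 0.0248]
```

View pics/w4.png

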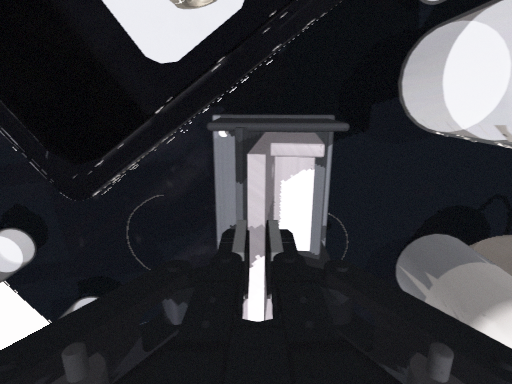

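```bash
python3 -m pendant '[[0,[0,0,-0.03],0],[0,[0,0,-0.05],0],[0,[0,0,-0.05],0],[0,[0,0,-0.04],0],[0,[0,0,0],0]]' 60 | tail -2; python3 plan.py 0.4387 0.1886 0.30 9.3
```

```text
wrist_force: [0.2, 0.1, -4.4]
gripper_width: 0.0064
t 4.85 pos [ 0.6401 -0.2783  0.2862] yaw -36.3 F [ 0.2  0.1 -4.4] w 0.0064 n 9 turn/row -5.1
[0.0285, -0.0488, -0.0015]
[0.0327, -0.0461, -0.0015]
[0.0367, -0.043, -0.0015]
[0.0403, -0.0396, -0.0015]
[0.0437, -0.0359, -0.0015]
[0.0467, -0.0319, -0.0015]
[0.0493, -0.0276, -0.0015]
[0.0515, -0.0231, -0.0015]
[0.0534, -0.0185, -0.0015]
```

```bash
python3 -m pendant '[[0,[0.028,-0.048,-0.002],-5],[0,[0.033,-0.046,-0.002],-5],[0,[0.037,-0.043,-0.002],-5],[0,[0.04,-0.04,-0.002],-5],[0,[0.043,-0.036,-0.002],-5]]' | tail -1; python3 plan.py 0.4387 0.1886 0.29 9.3 5
```

```text
gripper_width: 0.0066
t 5.47 pos [ 0.5186 -0.0146  0.2832] yaw -10.9 F [ 0.6 -0.  -3.3] w 0.0066 n 5 turn/row -4.0
[0.0369, -0.0234, -0.0014]
[0.0384, -0.0207, -0.0014]
[0.0398, -0.018, -0.0014]
[0.041, -0.0151, -0.0014]
[0.0419, -0.0122, -0.0014]
```

```bash
python3 look.py w5; python3 -m pendant '[[0,[0.037,-0.023,-0.002],-4],[0,[0.038,-0.021,-0.002],-4],[0,[0.04,-0.018,0],-4],[0,[0.041,-0.015,0],-4],[0,[0.042,-0.012,0],-4]]' | tail -1;python3 -m pendant '[[0,[0,0,0],0]]' | tail -1; python3 plan.py 0.4387 0.1886 0.19 9.3 3; python3 look.py w6; python3 -c "
import cv2,numpy as np
cv2.imwrite('pics/w56.png',np.vstack([cv2.imread('pics/w5.png')[0:300],cv2.imread('pics/w6.png')[0:300]]))"
```

```text
gripper_width: 0.0064
gripper_width: 0.0065
t 6.28 pos [0.4199 0.2003 0.2793] yaw 10.1 F [-0.5 -0.4 -3.6] w 0.0065 n 3 turn/row 0.3
[-0.0049, 0.0055, 0.0298]
[-0.0049, 0.0055, 0.0298]
[-0.0049, 0.0055, 0.0298]
```

View pics/w56.png

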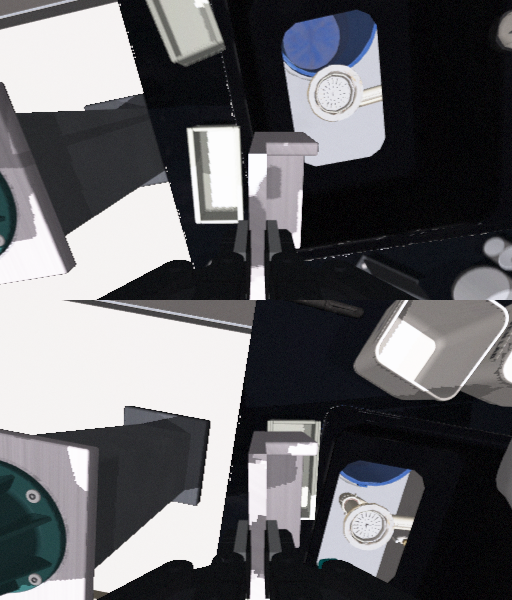

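Run:
```python
from h import *
import pickle
np.set_printoptions(precision=4,suppress=True)
V5,V6=[pose_w(pickle.load(open(f"pics/w{i}.pkl","rb"))) for i in(5,6)];T=P("top")
print("R bin in w5 at z.045:")
q=np.array([ray(V5,p,.045) for p in [(187,127),(240,125),(243,223),(195,222)]]);print(q,q.mean(0))
B=np.array([[0.4768,0.2649,.045],[0.499,0.13,.045],[0.43,0.1177,.045],[.4081,.2517,.045]])
print("L proj w5",np.array([proj(V5,b) for b in B]),"w6",np.array([proj(V6,b) for b in B]))
print("tri R",tri((V5,T),((187,127),proj(T,np.array([.4292,.0404,.045])))),tri((V5,T),((240,125),proj(T,np.array([.497,.0297,.045])))))
Tc=np.linalg.inv(np.array(manip.calibration("wrist")["tool_from_camera"]));K=manip.calibration("wrist")["K"]
for z in(-.016,-.02,-.024):
  for x in(.048,.053): print(z,x,[proj((K,Tc[:3,:3],Tc[:3,3]),np.array([x,y,z])).round(1) for y in(-.004,.004)])
```

```text
R bin in w5 at z.045:
[[ 0.4298  0.0427  0.045 ]
 [ 0.4983  0.0324  0.045 ]
 [ 0.4746 -0.1023  0.045 ]
 [ 0.4074 -0.0887  0.045 ]] [ 0.4525 -0.029   0.045 ]
L proj w5 [[177.4314 -84.3001]
 [224.1126  43.9114]
 [171.976   66.4068]
 [121.7179 -55.2527]] w6 [[320.7551 120.1258]
 [313.8387 221.5846]
 [263.0443 220.4376]
 [265.292  120.6773]]
tri R (array([0.4292, 0.0416, 0.0422]), np.float64(0.0015209556724011526)) (array([0.4978, 0.0311, 0.0366]), np.float64(0.0013363494182086163))
-0.016 0.048 [array([247.2, 153.4]), array([265.3, 153.4])]
-0.016 0.053 [array([247.1, 142.1]), array([265.4, 142.1])]
-0.02 0.048 [array([246.9, 155. ]), array([265.6, 155. ])]
-0.02 0.053 [array([246.8, 143.3]), array([265.7, 143.3])]
-0.024 0.048 [array([246.6, 156.7]), array([265.9, 156.7])]
-0.024 0.053 [array([246.5, 144.6]), array([266. , 144.7])]
```

```bash
python3 -c "
import cv2
a=cv2.imread('pics/w6.png',0);print(a[126:166,252].tolist(),a[126:166,258].tolist(),a[126:166,290].tolist())"; python3 plan.py 0.4387 0.1886 0.19 9.3 3
```

```text
[3, 10, 1, 7, 6, 5, 7, 17, 33, 36, 48, 51, 69, 72, 83, 81, 80, 83, 81, 81, 85, 83, 82, 78, 83, 79, 81, 84, 124, 139, 144, 145, 126, 124, 128, 129, 140, 219, 244, 243] [7, 10, 9, 14, 20, 66, 79, 80, 78, 80, 83, 82, 84, 76, 80, 82, 79, 81, 82, 80, 81, 81, 79, 78, 78, 81, 81, 97, 177, 182, 177, 178, 163, 136, 209, 214, 213, 219, 241, 243] [210, 206, 207, 209, 205, 138, 80, 76, 79, 85, 84, 79, 78, 83, 82, 88, 131, 161, 178, 200, 252, 252, 253, 253, 253, 252, 251, 182, 152, 125, 125, 125, 125, 129, 127, 129, 131, 128, 130, 130]
t 6.33 pos [0.4204 0.199  0.2791] yaw 10.1 F [ 0.3 -0.8 -3.7] w 0.0063 n 3 turn/row 0.3
[-0.0045, 0.0054, 0.0297]
[-0.0044, 0.0054, 0.0297]
[-0.0044, 0.0054, 0.0297]
```

```bash
python3 -m pendant '[[0,[-0.005,0.006,0.03],0],[0,[-0.004,0.006,0.03],0.5],[0,[-0.004,0.005,0.03],0.3],[0,[0,0,0.02],0],[0,[0,0,0],0]]' | tail -1; python3 plan.py 0.4387 0.1886 0.12 9.3 1
```

```text
gripper_width: 0.0066
t 6.95 pos [0.4317 0.1838 0.1595] yaw 8.8 F [-0.8  0.3 -2.7] w 0.0066 n 1 turn/row -0.5
[0.0036, 0.0076, 0.0395]
```

```bash
python3 -m pendant '[[0,[0.002,0.004,0],-0.3],[0,[0.002,0.004,0],0],[0,[0,0,0],0]]' | tail -1; python3 plan.py 0.4387 0.1886 0.12 9.3 1
```

```text
gripper_width: 0.0063
t 7.33 pos [0.4414 0.1887 0.1603] yaw 9.0 F [ 0.6 -0.4 -3.2] w 0.0063 n 1 turn/row -0.3
[0.0004, -0.0027, 0.0403]
```

```bash
python3 -m pendant '[[0,[0,-0.002,0.02],0],[0,[0,0,0.02],0],[0,[0,0,0.015],0],[0,[0,0,0],0]]' | tail -2; python3 plan.py 0.4387 0.1886 0.086 9.3 1; python3 -m pendant '[[0,[0,0,0.006],0],[0,[0,0,0.004],0]]' | tail -2;python3 plan.py 0.4387 0.1886 0.086 9.3 1
```

```text
wrist_force: [0.1, -0.2, -2.2]
gripper_width: 0.0063
t 7.83 pos [0.4388 0.19   0.1072] yaw 9.1 F [ 0.1 -0.2 -2.2] w 0.0063 n 1 turn/row -0.2
[-0.0014, -0.0003, 0.0212]
wrist_force: [0.8, 0.2, -3.5]
gripper_width: 0.0068
t 8.07 pos [0.4397 0.1906 0.0983] yaw 9.1 F [ 0.8  0.2 -3.5] w 0.0068 n 1 turn/row -0.2
[-0.0018, -0.0013, 0.0123]
```

```bash
for i in 1; do python3 -m pendant '[[0,[0,0,0.005],0],[0,[0,0,0.003],0]]' | sed -n '2p;4p'; python3 -m pendant '[[0,[0,0,0.003],0]]'| sed -n '2p;4p'; python3 -m pendant '[[0,[0,0,0.003],0]]'| sed -n '2p;4p'; done
```

```text
tool_pos: [0.4397, 0.1908, 0.0903]
wrist_force: [0.0, 0.1, -1.8]
tool_pos: [0.4388, 0.1924, 0.0889]
wrist_force: [-14.2, 9.9, 43.8]
tool_pos: [0.4381, 0.1929, 0.0886]
wrist_force: [-11.3, -4.7, 45.6]
```

```bash
python3 -m pendant '[[0,[0,0,-0.001],0]]' | sed -n '2p;4p'; python3 -m pendant '[[0.012,[0,0,0],0],[0.02,[0,0,0],0],[0.03,[0,0,0],0]]'; python3 look.py w7; python3 -c "
import cv2
from rig import manip
cv2.imwrite('pics/w7c.png',cv2.imread('pics/w7.png')[60:380])"
```

```text
tool_pos: [0.4389, 0.193, 0.0907]
wrist_force: [0.5, 0.2, -3.2]
clock: 9.07
tool_pos: [0.4395, 0.1932, 0.0909]
orientation: [[-0.156, 0.986, -0.054], [0.987, 0.157, 0.014], [0.022, -0.051, -0.998]]
wrist_force: [-0.0, 0.1, 0.7]
gripper_width: 0.03
```

View pics/w7c.png

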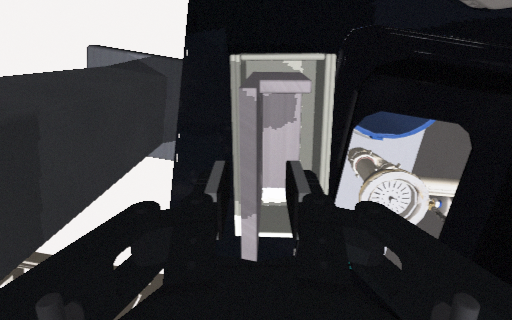

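```bash
python3 -m pendant '[[0.034,[0,0.003,-0.02],0],[0.034,[0,0.001,-0.03],0],[0.045,[0,0,-0.05],0],[0.045,[0,0,-0.05],0],[0.045,[0,0,0],0]]' | tail -4; python3 plan.py 0.5525 -0.359 0.26 -36
```

```text
tool_pos: [0.4517, 0.1914, 0.2432]
orientation: [[-0.156, 0.986, -0.057], [0.988, 0.157, 0.013], [0.022, -0.054, -0.998]]
wrist_force: [0.7, 0.7, -0.6]
gripper_width: 0.0449
t 9.75 pos [0.4517 0.1914 0.2432] yaw 9.0 F [ 0.7  0.7 -0.6] w 0.0449 n 10 turn/row 4.5
[-0.0559, 0.0013, -0.0017]
[-0.0557, 0.0057, -0.0017]
[-0.055, 0.01, -0.0017]
[-0.0541, 0.0143, -0.0017]
[-0.0528, 0.0185, -0.0017]
[-0.0512, 0.0226, -0.0017]
[-0.0492, 0.0266, -0.0017]
[-0.047, 0.0304, -0.0017]
[-0.0445, 0.034, -0.0017]
[-0.0417, 0.0374, -0.0017]
```

```bash
python3 -m pendant '[[0.045,[-0.056,0.001,-0.005],4.5],[0.045,[-0.055,0.006,-0.005],4.5],[0.045,[-0.055,0.01,-0.002],4.5],[0.045,[-0.054,0.014,-0.002],4.5],[0.045,[-0.053,0.018,-0.002],4.5]]' | tail -1; python3 plan.py 0.5525 -0.359 0.26 -36 5
cp plan.py plan0.py; sed -i 's/z=np.array(\[0,0,-1.\]);x=np.cross(y,z)/z=R[:,2];y=y-z*(y@z);y\/=np.linalg.norm(y);x=np.cross(y,z)/' plan.py;  python3 plan.py 0.5525 -0.359 0.26 -36 5
```

```text
gripper_width: 0.0452
t 10.38 pos [ 0.5    -0.0868  0.2478] yaw -13.7 F [1.  0.6 0.5] w 0.0452 n 5 turn/row 4.5
[-0.0504, 0.0231, -0.0024]
[-0.0485, 0.027, -0.0024]
[-0.0462, 0.0306, -0.0024]
[-0.0437, 0.0341, -0.0024]
[-0.0409, 0.0374, -0.0024]
t 10.38 pos [ 0.5    -0.0868  0.2478] yaw -13.7 F [1.  0.6 0.5] w 0.0452 n 5 turn/row 4.5
[-0.0504, 0.0229, -0.0039]
[-0.0485, 0.0268, -0.0039]
[-0.0462, 0.0304, -0.0039]
[-0.0437, 0.034, -0.0039]
[-0.041, 0.0373, -0.0039]
```

```bash
python3 -m pendant '[[0.045,[-0.05,0.023,-0.004],4.5],[0.045,[-0.048,0.027,-0.004],4.5],[0.045,[-0.046,0.03,-0.004],4.5],[0.045,[-0.044,0.034,-0.004],4.5],[0.045,[-0.041,0.037,-0.004],4.5]]' | tail -1; python3 -m pendant '[[0.045,[0,0,0],0]]'|tail -1; python3 plan.py 0.5525 -0.359 0.15 -36 2
python3 - <<'E'
from h import *
import pickle
V=pose_w(pickle.load(open("pics/w1.pkl","rb")))
f1=lambda p:(p[0]/2.75+245-.3,p[1]/2.75+55-.3)
for p,z in [((49,350),.116),((44,572),.116),((29,350),.1125),((25,568),.1125)]: print(ray(V,f1(p),z).round(4))
E
python3 look.py w8
```

```text
gripper_width: 0.0446
gripper_width: 0.0449
t 11.12 pos [ 0.5476 -0.37    0.2491] yaw -37.3 F [-0.1  0.7 -0.6] w 0.0449 n 2 turn/row -0.7
[0.0071, 0.0021, 0.0493]
[0.0071, 0.0022, 0.0493]
[ 0.5798 -0.3183  0.116 ]
[ 0.5232 -0.3956  0.116 ]
[ 0.5729 -0.3146  0.1125]
[ 0.5166 -0.3912  0.1125]
```

View pics/w8.png

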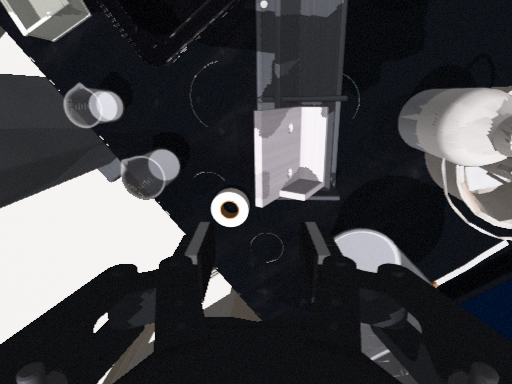

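```bash
python3 -m pendant '[[0.045,[0.007,0.003,0.035],-0.7],[0.045,[0.007,0.003,0.035],-0.4],[0.045,[0,0,0.02],0],[0.045,[0,0,0],0]]' | tail -1; python3 plan.py 0.5535 -0.359 0.11 -36.2 1
```

```text
gripper_width: 0.0452
t 11.68 pos [ 0.5516 -0.3506  0.1524] yaw -35.8 F [ 0.5 -0.2  0.2] w 0.0452 n 1 turn/row 0.4
[-0.0048, 0.0099, 0.0419]
```

```bash
python3 -m pendant '[[0.045,[-0.003,0.005,0.01],0.4],[0.045,[-0.002,0.004,0.01],0],[0.045,[0,0,0.01],0],[0.045,[0,0,0],0]]' | tail -1; python3 plan.py 0.5535 -0.359 0.096 -36.2 1
```

```text
gripper_width: 0.0452
t 12.18 pos [ 0.5547 -0.3591  0.1218] yaw -36.2 F [-0.3 -0.5  0.7] w 0.0452 n 1 turn/row 0.0
[-0.0001, 0.001, 0.0258]
```

```bash
python3 -m pendant '[[0.045,[0,0.001,0.014],0],[0.045,[0,0,0.01],0],[0.035,[0,0,0.002],0],[0.03,[0,0,0],0]]' | sed -n '2p;4,5p'; python3 -m pendant '[[0.01,[0,0,0],0],[0,[0,0,0],0],[0,[0,0,0],0]]' 30; python3 plan.py 0.5535 -0.359 0.096 -36.2 1
```

```text
tool_pos: [0.5535, -0.3591, 0.0942]
wrist_force: [0.3, 0.3, 1.0]
gripper_width: 0.0297
clock: 13.05
tool_pos: [0.5531, -0.3588, 0.0969]
orientation: [[0.589, 0.805, -0.076], [0.808, -0.588, 0.029], [-0.021, -0.079, -0.997]]
wrist_force: [-2.3, 2.0, 6.4]
gripper_width: 0.0161
t 13.05 pos [ 0.5531 -0.3588  0.0969] yaw -36.2 F [-2.3  2.   6.4] w 0.0161 n 1 turn/row 0.0
[0.0001, 0.0005, 0.0009]
```

```bash
python3 -m pendant '[[0,[0,0.008,-0.007],0],[0,[0,0.008,-0.007],0],[0,[0,0.008,-0.007],0],[0,[0,0.002,-0.004],0]]' 40 | tail -4; python3 -m pendant '[[0,[0,0,-0.03],0],[0,[0,0,-0.05],0],[0,[0,0,-0.05],0],[0,[0,0,-0.04],0],[0,[0,0,0],0]]' 60 | tail -4;  python3 plan.py 0.437 -0.0293 0.29 -9.6; python3 look.py w9
```

```text
tool_pos: [0.5774, -0.3766, 0.1244]
orientation: [[0.589, 0.805, -0.074], [0.808, -0.589, 0.026], [-0.022, -0.076, -0.997]]
wrist_force: [2.8, -1.6, -2.1]
gripper_width: 0.0078
tool_pos: [0.5866, -0.3778, 0.2922]
orientation: [[0.588, 0.804, -0.088], [0.808, -0.587, 0.038], [-0.021, -0.094, -0.995]]
wrist_force: [0.3, -0.3, -3.0]
gripper_width: 0.0063
t 14.18 pos [ 0.5866 -0.3778  0.2922] yaw -36.2 F [ 0.3 -0.3 -3. ] w 0.0063 n 7 turn/row -3.8
[0.0276, -0.0464, 0.0041]
[0.0306, -0.0445, 0.0041]
[0.0335, -0.0424, 0.0041]
[0.0362, -0.0401, 0.0041]
[0.0388, -0.0376, 0.0041]
[0.0412, -0.0349, 0.0041]
[0.0435, -0.0321, 0.0041]
```

View pics/w9.png

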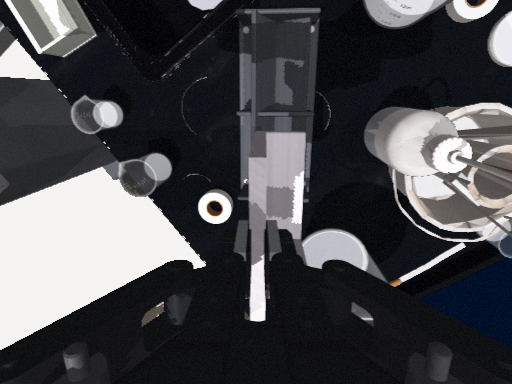

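```bash
python3 -m pendant '[[0,[0.028,-0.046,0.002],-3.8],[0,[0.031,-0.044,0.002],-3.8],[0,[0.034,-0.042,0.002],-3.8],[0,[0.036,-0.04,0.003],-3.8],[0,[0.039,-0.038,0.003],-3.8]]' | tail -2;  python3 plan.py 0.4446 -0.031 0.29 -9.6 2; python3 -c "
import cv2
a=cv2.imread('pics/w9.png',0);print(a[126:166,258].tolist())"
```

```text
wrist_force: [1.1, 1.0, -2.4]
gripper_width: 0.0066
t 14.85 pos [ 0.4688 -0.1201  0.2835] yaw -16.7 F [ 1.1  1.  -2.4] w 0.0066 n 2 turn/row -3.6
[0.0393, -0.0245, 0.0006]
[0.0407, -0.022, 0.0006]
[51, 41, 47, 46, 49, 86, 87, 87, 85, 84, 86, 88, 86, 88, 83, 84, 85, 87, 85, 86, 85, 82, 86, 82, 86, 84, 84, 85, 87, 86, 94, 135, 172, 176, 176, 171, 173, 173, 176, 181]
```

```bash
python3 -m pendant '[[0,[0.039,-0.024,0],-3.6],[0,[0.04,-0.022,0],-3.6],[0,[0,0,0],0],[0,[0,0,0],0]]' | tail -2;  python3 plan.py 0.4446 -0.031 0.16 -9.6 3
```

```text
wrist_force: [-0.2, -0.8, -1.4]
gripper_width: 0.0062
t 15.35 pos [ 0.4336 -0.0244  0.2825] yaw -9.0 F [-0.2 -0.8 -1.4] w 0.0062 n 3 turn/row 0.2
[-0.0032, 0.0098, 0.0398]
[-0.0032, 0.0098, 0.0398]
[-0.0031, 0.0098, 0.0398]
```

```bash
python3 -m pendant '[[0,[-0.003,0.009,0.038],0.2],[0,[-0.003,0.009,0.038],0.2],[0,[-0.002,0.008,0.036],0.2],[0,[0,0,0],0]]' | tail -2;  python3 plan.py 0.4446 -0.031 0.12 -9.6 1
```

```text
wrist_force: [-1.3, 1.5, -2.1]
gripper_width: 0.0065
t 15.85 pos [ 0.4423 -0.0334  0.162 ] yaw -9.9 F [-1.3  1.5 -2.1] w 0.0065 n 1 turn/row -0.3
[0.0013, 0.008, 0.0413]
```

```bash
python3 -m pendant '[[0,[0.001,0.003,0.015],-0.3],[0,[0,0.003,0.015],0],[0,[0,0.002,0.01],0],[0,[0,0,0],0]]' | tail -2;  python3 plan.py 0.4446 -0.031 0.098 -9.6 1
```

```text
wrist_force: [-0.5, 0.0, -3.2]
gripper_width: 0.0061
t 16.35 pos [ 0.4469 -0.0326  0.1206] yaw -9.7 F [-0.5  0.  -3.2] w 0.0061 n 1 turn/row -0.1
[0.0004, 0.0008, 0.0228]
```

```bash
python3 -m pendant '[[0,[0,0,0.01],0],[0,[0,0,0.007],0],[0,[0,0,0],0]]' | sed -n '2p;4p'; python3 -m pendant '[[0,[0,0,0.003],0]]'| sed -n '2p;4p'; python3 -m pendant '[[0,[0,0,0.002],0]]'| sed -n '2p;4p'
```

```text
tool_pos: [0.445, -0.0315, 0.1034]
wrist_force: [0.6, -0.1, -2.7]
tool_pos: [0.4449, -0.0314, 0.1005]
wrist_force: [-0.6, -0.4, -2.3]
tool_pos: [0.4447, -0.0312, 0.0985]
wrist_force: [0.1, -0.5, -2.6]
```

```bash
for k in 1; do python3 -m pendant '[[0,[0,0,0.002],0]]'| sed -n '2p;4p'; python3 -m pendant '[[0,[0,0,0.002],0]]'| sed -n '2p;4p';  python3 -m pendant '[[0,[0,0,0.002],0]]'| sed -n '2p;4p'; done
```

```text
tool_pos: [0.4445, -0.0311, 0.0965]
wrist_force: [-0.7, -0.3, -2.1]
tool_pos: [0.4443, -0.0308, 0.0946]
wrist_force: [-0.6, 2.9, 8.9]
tool_pos: [0.4441, -0.0297, 0.0937]
wrist_force: [-2.9, 6.7, 25.3]
```

```bash
python3 -m pendant '[[0.012,[0,0,-0.0005],0],[0.02,[0,0,0],0],[0.03,[0,0,0],0],[0.034,[0,0,0],0]]'; python3 plan.py 0.4446 -0.031 0.12 -9.6 1; python3 look.py w10
python3 - <<'E'
import cv2
a=cv2.imread('pics/w10.png',0)
for r in (160,180,200): print(r,a[r,215:345:3].tolist())
print(a[100:180,250].tolist())
E
```

```text
clock: 17.85
tool_pos: [0.4444, -0.0298, 0.0945]
orientation: [[0.174, 0.976, -0.133], [0.984, -0.167, 0.062], [0.038, -0.141, -0.989]]
wrist_force: [-0.1, 0.1, -0.3]
gripper_width: 0.0342
t 17.85 pos [ 0.4444 -0.0298  0.0945] yaw -9.7 F [-0.1  0.1 -0.3] w 0.0342 n 1 turn/row -0.1
[-0.0001, -0.0032, -0.0253]
160 [11, 16, 15, 13, 148, 130, 126, 127, 126, 101, 92, 90, 86, 88, 90, 111, 89, 171, 171, 178, 180, 180, 176, 176, 174, 181, 179, 175, 177, 154, 147, 145, 146, 147, 80, 117, 201, 173, 195, 14, 7, 14, 11, 20]
180 [7, 16, 13, 14, 248, 248, 249, 250, 249, 234, 76, 75, 75, 75, 74, 76, 71, 122, 123, 124, 126, 127, 123, 126, 122, 129, 127, 124, 124, 125, 147, 145, 143, 141, 79, 167, 194, 171, 143, 10, 14, 6, 13, 13]
200 [14, 16, 15, 12, 89, 123, 124, 124, 248, 115, 73, 77, 75, 75, 71, 76, 76, 121, 118, 173, 172, 162, 123, 122, 123, 127, 123, 122, 241, 129, 252, 251, 251, 241, 78, 141, 171, 201, 10, 14, 8, 14, 11, 14]
[17, 15, 14, 21, 20, 17, 21, 16, 8, 12, 47, 158, 185, 199, 193, 172, 157, 199, 199, 198, 198, 203, 201, 200, 199, 201, 197, 197, 194, 145, 148, 149, 148, 141, 100, 77, 78, 79, 78, 80, 86, 86, 86, 86, 87, 81, 84, 87, 87, 86, 89, 85, 88, 86, 89, 88, 89, 90, 90, 82, 90, 90, 86, 82, 82, 75, 78, 78, 77, 74, 74, 75, 74, 78, 76, 76, 76, 75, 77, 74]
```

```bash
python3 -m pendant '[[0.036,[0,-0.002,-0.015],0],[0.036,[0,-0.002,-0.02],0],[0.036,[0,0,-0.05],0],[0.036,[0,0,-0.05],0],[0.036,[0,0,0],0]]' | tail -4; python3 plan.py 0.45 -0.25 0.28 -9.6
```

```text
tool_pos: [0.4591, -0.0381, 0.2362]
orientation: [[0.174, 0.976, -0.131], [0.984, -0.168, 0.061], [0.038, -0.14, -0.989]]
wrist_force: [-0.0, -0.2, 0.2]
gripper_width: 0.0361
t 18.52 pos [ 0.4591 -0.0381  0.2362] yaw -9.7 F [-0.  -0.2  0.2] w 0.0361 n 4 turn/row -0.0
[-0.0521, 0.0049, -0.0138]
[-0.0521, 0.0048, -0.0138]
[-0.0521, 0.0048, -0.0138]
[-0.0522, 0.0048, -0.0138]
```

```bash
python3 -m pendant '[[0.036,[-0.052,0.005,-0.014],0],[0.036,[-0.052,0.005,-0.014],0],[0.036,[-0.052,0.005,-0.014],0],[0.036,[-0.052,0.005,-0.014],0],[0.036,[0,0,0],0]]' | sed -n 2p
python3 - <<'E'
from h import *
np.set_printoptions(precision=4,suppress=True,linewidth=200)
s=manip.sense();W=pose_w(s);wi=manip.camera("wrist")
T,S=P("top"),P("scene");top=manip.camera("top");sc=manip.camera("scene")
for n,i in(("top1",top),("scene1",sc),("w11",wi)): cv2.imwrite(f"pics/{n}.png",i)
bins={"L":((.4535,.191),9.3),"R":((.452,-.030),-9.6)}
for k,(c,yaw) in bins.items():
    a=np.radians(yaw);ex=np.array([np.cos(a),np.sin(a),0]);ey=np.array([-ex[1],ex[0],0]);o=np.array([*c,0])
    def prof(v,im,z,yy,xs):
        g=cv2.cvtColor(im,cv2.COLOR_BGR2GRAY).astype(np.float32);r=[]
        for x in xs:
            q=proj(v,o+ex*x+ey*yy+[0,0,z]);r.append(int(cv2.remap(g,np.float32([[q[0]]]),np.float32([[q[1]]]),cv2.INTER_LINEAR)[0,0]) if 0<=q[0]<512 and 0<=q[1]<384 else -1)
        return r
    xs=np.arange(-.045,.046,.003)
    print(k,"x",(xs*1e3).astype(int).tolist())
    for nm,v,im in(("top",T,top),("scene",S,sc),("wrist",W,wi)):
        for yy in(-.03,0,.03): print(nm,"z.104 y",yy,prof(v,im,.104,yy,xs))
    ys=np.arange(-.075,.076,.005);print("y",(ys*1e3).astype(int).tolist())
    for nm,v,im in(("top",T,top),("scene",S,sc),("wrist",W,wi)):
        g=cv2.cvtColor(im,cv2.COLOR_BGR2GRAY)
        print(nm,[int(g[tuple(np.clip(np.round(proj(v,o+ex*-.015+ey*y+[0,0,.104])[::-1]).astype(int),0,[383,511]))]) for y in ys])
E
```

```text
tool_pos: [0.4478, -0.254, 0.2822]
L x [-45, -41, -38, -35, -32, -29, -26, -23, -20, -17, -14, -11, -8, -5, -2, 0, 3, 6, 9, 12, 15, 18, 21, 24, 27, 30, 33, 36, 39, 42, 45]
top z.104 y -0.03 [20, 77, 120, 114, 94, 83, 78, 94, 133, 159, 164, 167, 168, 169, 166, 161, 127, 137, 140, 114, 94, 157, 171, 85, 27, 19, 29, 16, 12, 15, 14]
top z.104 y 0 [15, 66, 113, 122, 93, 82, 81, 98, 141, 164, 167, 169, 170, 168, 166, 157, 138, 140, 137, 115, 99, 129, 150, 82, 23, 18, 16, 17, 31, 13, 15]
top z.104 y 0.03 [6, 81, 124, 129, 94, 95, 86, 91, 157, 188, 177, 134, 112, 106, 105, 118, 144, 182, 195, 158, 147, 196, 228, 164, 59, 12, 13, 6, 13, 17, 12]
scene z.104 y -0.03 [25, 24, 23, 24, 24, 23, 17, 53, 124, 150, 131, 102, 96, 97, 98, 101, 122, 150, 160, 161, 160, 159, 158, 158, 159, 165, 216, 214, 189, 169, 120]
scene z.104 y 0 [29, 31, 33, 33, 32, 31, 28, 60, 128, 158, 134, 106, 98, 98, 101, 105, 106, 107, 107, 106, 110, 113, 114, 114, 112, 123, 118, 207, 246, 210, 109]
scene z.104 y 0.03 [78, 28, 32, 32, 32, 31, 30, 50, 133, 169, 148, 115, 83, 52, 26, 27, 27, 26, 26, 25, 25, 26, 28, 28, 29, 30, 3
[... 2502 characters left out ...]
-1, -1, -1, -1, -1, -1, -1, -1, -1, -1, -1, -1, -1, -1, -1, -1, -1, -1, -1, -1, -1, -1, -1, -1]
y [-75, -69, -64, -59, -54, -49, -44, -39, -34, -29, -24, -19, -14, -9, -4, 0, 5, 10, 15, 20, 25, 30, 35, 40, 45, 50, 55, 60, 65, 70, 75]
top [31, 29, 198, 242, 250, 243, 170, 166, 168, 170, 174, 170, 172, 170, 174, 172, 172, 170, 175, 175, 174, 174, 174, 177, 173, 173, 118, 85, 14, 12, 20]
scene [22, 32, 29, 26, 86, 107, 110, 121, 120, 122, 125, 123, 144, 144, 146, 146, 146, 146, 145, 146, 148, 147, 148, 148, 142, 114, 18, 23, 24, 26, 25]
wrist [245, 245, 242, 220, 159, 87, 160, 160, 163, 163, 163, 163, 163, 163, 163, 163, 163, 163, 163, 164, 164, 164, 164, 164, 164, 164, 164, 164, 164, 164, 163]
```

Run:
```python
from h import *
for n,v in(("top",P("top")),("scene",P("scene"))):
    a=cv2.imread(f"pics/{n}0.png",0);b=cv2.imread(f"pics/{n}1.png",0)
    for k,X in(("beaker",(.4128,-.1943,.03)),("big",(.4164,-.3026,.03)),("tape",(.4524,-.4002,.01))):
        u,w=proj(v,np.array(X)).astype(int);r=14;p=cv2.matchTemplate(b[w-26:w+26,u-26:u+26],a[w-r:w+r,u-r:u+r],cv2.TM_CCOEFF_NORMED);_,m,_,l=cv2.minMaxLoc(p);print(n,k,round(m,2),np.array(l)-12)
s=manip.sense();print(s["clock"],s["wrist_force"].round(1),s["tool_pos"].round(3))
```

```text
top beaker 0.5 [-8 -9]
top big 0.5 [0 0]
top tape 0.44 [-1  0]
scene beaker 1.0 [0 0]
scene big 1.0 [0 0]
scene tape 1.0 [0 0]
19.3 [-0.8  0.  -0.2] [ 0.447 -0.249  0.281]
```

```bash
python3 -c "
from rig import manip
print(manip.job_done())"
```

```text
the job is handed in; nothing more can be done
None
```

The left-hand bracket is in the left bin and the right-hand one in the right bin. Both are standing, released and clear of the arm, and I handed the job in at about 19 s. No verdict was reported.

The moves allow no tilting of the tool, so I pinched each web's top edge with the tool vertical. The squeeze, together with a small pull away from the rest, brought each bracket upright in the jaws. I lowered each one until contact, with a peak wrist force of about 45 N, and let go.

**Checks that passed**
- **Brackets:** in the top and scene views, both web tops lie at about 104 mm height and 17 mm off the bin's middle line across it. That fits a bracket standing upright on the bin floor.
- **Along the bin:** the right-hand bracket's ends put it about 1 mm from the middle.
- **Bystanders:** the scene view shows the two beakers and the tape roll unmoved.
- **Contact:** the wrist force was near zero at the end.

**Checks that fell short**
- **Top view of bystanders:** it could not confirm the beakers and tape; the matches were poor, probably because the arm was in the way.
- **Left-hand bracket along its bin:** its ends merged with the background, so this was not measured after release. I only saw it centred in the jaws before placing.
- **Tool tilt:** pushing on contact left the tool tilted about 8°, so the right-hand bracket was set down leaning slightly. I had used all 12 picture views, so I checked it afterwards by numbers only.

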